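# Lock the tube mixer with its transport pin

## Task

Lock the tube mixer for transport: take the orange-handled locking pin out of the tube rack and put it through the yellow-edged slot in the mixer's sloping cover. The carriage behind the cover has stopped somewhere along the slot, so feel along it with the pin's tip until it drops into the carriage's hidden hole, push the pin home until its collar lies flat on the cover, and let go of it there. Leave the bottle, cup and timer as they stand.

Things in the scene. Friction and masses are not known exactly. Their poses are not given: they have to be found in the camera images.
- pin_grip (a point): centre of the pin's orange grip, a square bar 16 x 16 mm, 44 mm long; z runs along the pin from tip to grip end, x and y are across the flat sides. At the start the pin (about 60 g) stands upright and loose in the rack, collar on the rack's top, grip centre 72 mm above the table; it lifts straight out
- pin_tip (a point): flat tip of the pin's steel shank, 65 mm from the grip centre along the axis; axes as the pin's. Shank 12 mm in diameter, 38 mm long, its last 5 mm tapering to 6 mm
- pin_collar (a point): centre of the underside of the pin's aluminium collar, a disc 24 mm in diameter and 5 mm thick between shank and grip; 38 mm from the tip, 27 mm from the grip centre; axes as the pin's
- rack: white tube rack, fixed, 135 x 254 x 45 mm high, origin at the centre of its underside, y along its length. In its middle row stand the pin and two fixed tubes (17 mm in diameter, blue and white caps, tops 94 mm above the table), in any order, at least 70 mm apart
- cover: sloping grey cover of the mixer. Origin: centre of its slot, on the upper face, 78 mm above the table. z: outward normal, 30 degrees from vertical, leaning to the mixer's low front; x up the slope, y along the slot. Plate 5 mm thick, 152 mm (x) by 190 mm (y). Slot 60 mm (y) by 16 mm (x), edged yellow. Nothing else stands more than 2 mm above the plate
- mixer: white wedge-shaped mixer, fixed, 170 x 190 mm, 115 mm high at the rear (132 mm with the tube lying there). Inside is a carriage, immovable, its flat face 20 mm below and parallel to the cover's upper face, under the whole slot, with one hole square to the cover: 16 mm in diameter, 2 mm chamfer, 22 mm deep, under the slot's midline, at a y in the cover's frame anywhere from -18 to 18 mm
- iodine: loose brown bottle with yellow cap, 37 mm in diameter, 84 mm high, origin at the centre of its underside; leave alone
- cup: loose specimen cup with red lid, 66 mm in diameter, 75 mm high, origin at the centre of its underside; leave alone
- timer: loose white timer, 58 x 66 x 19 mm, origin at the centre of its underside; leave alone
Things that resemble listed ones, but are neither listed nor needed, are in the scene too. Of the things that look like the part that bears pin_grip, the smaller one is meant.

How it is judged (in metres and radians):
At the end, for the whole second after the job is handed in: The pin stands in the carriage's hole through the slot: collar's underside within 4 mm of the cover's face, tip at least 33 mm below it, collar within 6 mm of the slot's midline, pin square to the cover within 0.17 rad, at rest (z of pin_collar in the frame of cover below 0.004 m and z of pin_tip in the frame of cover below -0.033 m and x of pin_collar in the frame of cover between -0.006 and 0.006 m and y of pin_collar in the frame of cover between -0.026 and 0.026 m and angle between the z axis of pin_tip and the z axis of cover, either way round below 0.17 rad and linear speed of pin below 0.02 m/s); the robot touches nothing.
It fails at once if the bottle, cup or timer is shifted by more than 25 mm or tipped over (distance of any of iodine, cup, timer from where it was at the start of the episode above 0.025 m or angle between any of iodine, cup's own z axis and vertical above 0.5 rad).
It also fails if it takes over 67 s, if anything falls off the work surface, if the arm or the gripper's body presses on something with over 40 N, if the wrist force passes 120 N, or if a joint passes its speed limit or range.

## Robot

A 6-joint arm with a two-finger parallel gripper is mounted at the origin on a cart in front of the work surface, level with it; the furniture and walls round the work are solid. World frame = base frame: x ahead of the robot, y to its left, z up, the work surface at z = 0. Lengths are in m, angles in degrees, forces in N, time in s.
With the tool pointing down it reaches from about 0.375 to 0.9 m from the base axis. Payload 3.1 kg.
Tool frame: the origin (TCP) lies at the very end of the fingers, on their centre line; the grasp point (between the pads) lies 19 mm behind it (grip_point_offset is the distance from the TCP to the grasp point, in m); y points along the fingers, x is the direction in which the jaws open and shut, and the axes are right-handed (so a half turn about y gives the same grasp; the last joint's range is limited). The gripper opens to 87 mm and grips with 3 to 60 N. Pads are 19 mm wide; open, the fingers measure 117 mm over their backs; the gripper's body (75 mm by 190 mm) begins 51 mm behind the grasp point.
Start: joints at [57.84, 30.224, 82.088, -0, 67.689, -10.227], TCP at [0.233, 0.58, 0.223] pointing down, gripper open.
Joint ranges: [-176.69, 176.69], [-43.24, 126.21], [12.49, 139.97], [-82, 262], [0, 151.66], [-163.58, 163.58]. Speed limits (degrees/s): [159.86, 159.86, 180, 180, 180, 180].

## Interface

Orientations are given as a 3x3 rotation matrix whose columns are the frame's x, y, z axes.
In Python, from rig import * gives the robot as it stands.
- The arm moves only by the tool send_rows, never from a script. Its argument "moves" is text: rows parted by semicolons, each of 5 numbers parted by spaces: the finger opening in mm, from 0 to 87, then the shift along the tool's x, y, z in mm, then the turn about the tool's y in degrees. In form: fingers dx dy dz yaw; .... A call has 1 to 20 rows; each row shifts and turns the commanded pose from where the row before left it, along the tool's axes as they then stand; what a row does not reach is not made up. A row lasts 1/12 s, in which the tool goes at most 41.7 mm and 7.16 degrees, less where a joint would pass 70% of its speed; a pose out of reach is approached as far as the arm can. A call is refused whole if a number of a shift passes 41.7 or a number of a turn 7.16, either way. A call with a gripper value outside its range is refused whole. The fingers move at their own pace and stop on an object; the grip force is fixed at half the most. Time passes only in rows, so rows that do not move let the fingers close. It gives the time, the measured TCP pose, the force and the opening at its end, in the units of the state.
- read_state(): the state, without advancing time (a new reading comes with each control period).
- capture(name): name is "scene" or "top"; returns a dict with "image" (420x560x3 uint8, blue, green, red), "z_map" (420x560 float32, m along the optical axis (not along the pixel's ray), 0 where there is no reading), "mtx" (3x3 intrinsics, pixels), "origin" and "rotation" of the camera in the world. Camera axes: x right, y up, looking along -z (the intrinsics and any distortion apply to the point x, -y, -z); pixel columns grow to the right and rows downward; lengths in m; the calibration is good to about 2 mm. A picture is of the moment at which its call begins.
- hand_in(): hands the job in, once; it reports no verdict.
Trained networks look in a picture, given as the dict that the camera call returned (one of the last four; its "shot" number tells which), for a name from the list of things; names that differ only in an ending like _2 or _b are one class to them, and where a whole thing is asked for, a point or a joint stands for the part that bears it (a point fixed in the world has none). Each returns a list of dicts, best first, with "p" (0 to 1); they miss things now and then, are a little off and sometimes report something else, mostly with a low value. They report only what shows in the picture. A call takes as long as a camera call. They do not tell look-alikes from the thing itself.
- search_frame(picture, name): "bbox" ([left, top, right, bottom] in pixels, round what is visible of it).
- masks_of(picture, name): "region" (420x560 bool, what is visible of it) and "bbox" ([left, top, right, bottom] in pixels, round what is visible of it).
- mark_of(picture, name): "pixel" ([row, column] in pixels: a listed point, or the origin of a listed thing).
The state is a dict: "time_s": time; "joint_positions": joint angles; "qvel": joint speeds; "tau": joint torques, N m; "position": TCP position; "tcp_rot": TCP orientation; "force": force on the tool from outside, world axes, zero at the start; "moment": the same for the moment, N m; "opening": opening from 0.0 (shut) to 1.0 (fully open).
Only numpy, scipy, OpenCV 4.12 (cv2) and the standard library are available. Lean on these libraries where they do the work, as an engineer would, in place of code of your own. Each camera call takes 0.05 s, during which the arm holds its last target. There are 200 camera calls.

## Working session

There is one attempt and no reset: what is moved stays moved. The work goes in short steps, Python scripts to look and compute and a tool call to move; the robot and the scene stay as the last step left them, time stands still between calls to the robot, and variables do not carry over. Pictures are saved under pics/ and viewed, about 8 in all and at most 12, crops included, and the job is handed in when it is done.

Besides the shell and the picture viewer there is one more tool, called after ">>>" as name(argument=value, ...), one argument or row to a line, values as JSON. send_rows: Moves the arm, as the interface text tells. Its arguments: {"type":"object","properties":{"moves":{"type":"string"}},"required":["moves"]}

```bash
mkdir -p pics; cat > h.py <<'E'
from rig import *
import numpy as np, cv2
def pt(c,r,col,z=None):
    K=np.array(c["mtx"]);R=np.array(c["rotation"]);o=np.array(c["origin"])
    d=np.array([(col-K[0,2])/K[0,0],-(r-K[1,2])/K[1,1],-1.0])
    w=R@d
    if z is not None: return o+w*(z-o[2])/w[2]
    return o+w*c["z_map"][int(round(r)),int(round(col))]
def cloud(c):
    K=np.array(c["mtx"]);R=np.array(c["rotation"]);o=np.array(c["origin"])
    h,w=c["z_map"].shape;cc,rr=np.meshgrid(np.arange(w),np.arange(h))
    d=np.stack([(cc-K[0,2])/K[0,0],-(rr-K[1,2])/K[1,1],-np.ones((h,w))],-1)*c["z_map"][...,None]
    return d@R.T+o
E
python3 - <<'E'
from h import *
for n in("scene","top"):
    c=capture(n);cv2.imwrite(f"pics/{n}0.png",c["image"])
    print(n,np.round(c["origin"],3),np.round(c["rotation"],2).tolist(),{k for k in c})
    P=cloud(c)
    for k in("pin_grip","pin_tip","cover","mixer","rack","iodine","cup","timer"):
        for m in masks_of(c,k)[:3]:
            g=m["region"]&(c["z_map"]>0); q=P[g]
            print(k,round(m["p"],2),np.round(m["bbox"]).tolist(),g.sum(),np.round(np.median(q,0),3) if len(q) else "", np.round(np.percentile(q,[5,95],axis=0),3).tolist() if len(q) else "")
        for m in mark_of(c,k)[:3]: print("  mark",round(m["p"],2),np.round(m["pixel"]).tolist())
s=read_state();print(s)
E
```

```text
scene [0.026 0.443 0.596] [[-0.65, 0.46, -0.61], [-0.76, -0.39, 0.52], [0.0, 0.8, 0.6]] {'shot', 'origin', 'mtx', 'image', 'rotation', 'z_map'}
pin_grip 0.7 [144.0, 205.0, 160.0, 251.0] 553 [0.705 0.236 0.079] [[0.697, 0.221, 0.01], [0.717, 0.247, 0.122]]
pin_grip 0.64 [196.0, 241.0, 203.0, 260.0] 172 [0.578 0.196 0.076] [[0.575, 0.188, 0.052], [0.586, 0.201, 0.096]]
  mark 0.87 [221.0, 153.0]
  mark 0.34 [241.0, 417.0]
pin_tip 0.71 [192.0, 235.0, 206.0, 258.0] 226 [0.578 0.195 0.073] [[0.575, 0.186, 0.049], [0.591, 0.201, 0.096]]
pin_tip 0.7 [141.0, 205.0, 164.0, 252.0] 526 [0.704 0.237 0.081] [[0.697, 0.222, 0.017], [0.713, 0.247, 0.122]]
  mark 0.77 [249.0, 160.0]
  mark 0.59 [270.0, 204.0]
cover 0.7 [268.0, 164.0, 360.0, 241.0] 4061 [ 0.547 -0.092  0.078] [[0.488, -0.186, 0.045], [0.608, -0.011, 0.114]]
cover 0.37 [198.0, 183.0, 223.0, 219.0] 836 [0.739 0.067 0.062] [[0.726, 0.035, 0.008], [0.777, 0.088, 0.078]]
  mark 0.81 [204.0, 317.0]
mixer 0.95 [259.0, 161.0, 361.0, 254.0] 6315 [ 0.557 -0.07   0.072] [[0.483, -0.183, 0.018], [0.633, -0.006, 0.118]]
  mark 0.82 [223.0, 308.0]
[... 2450 characters left out ...]
  8.20895766e+01,  1.25858678e-03,
        6.76878947e+01, -1.02277550e+01]), 'qvel': array([ 0.00214154, -0.07826479,  0.06609964,  0.00855315, -0.09129159,
        0.03915351]), 'tau': array([-7.91864368e-04, -4.39992535e+01, -1.76976997e+01,  6.32779906e-02,
        5.05790056e-02, -4.99251951e-05]), 'position': array([0.2333974 , 0.57974782, 0.22251906]), 'tcp_rot': array([[ 3.73519099e-01, -4.26164555e-05, -9.27622488e-01],
       [ 9.27622488e-01, -2.96000622e-05,  3.73519100e-01],
       [-4.33757435e-05, -9.99999999e-01,  2.84757939e-05]]), 'force': array([ 0.75746084, -0.32832338, -0.26247997]), 'moment': array([-0.00454035, -0.01074899, -0.00682029]), 'opening': 1.0014795361708826}
```

```bash
python3 - <<'E'
import cv2
a=cv2.imread("pics/scene0.png");b=cv2.imread("pics/top0.png")
cv2.imwrite("pics/s1.png",cv2.resize(a[150:360,120:440],None,fx=2.5,fy=2.5,interpolation=cv2.INTER_CUBIC))
cv2.imwrite("pics/t1.png",cv2.resize(b[100:300,160:390],None,fx=3,fy=3,interpolation=cv2.INTER_CUBIC))
E
```

```text
(no output)
```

View pics/s1.png

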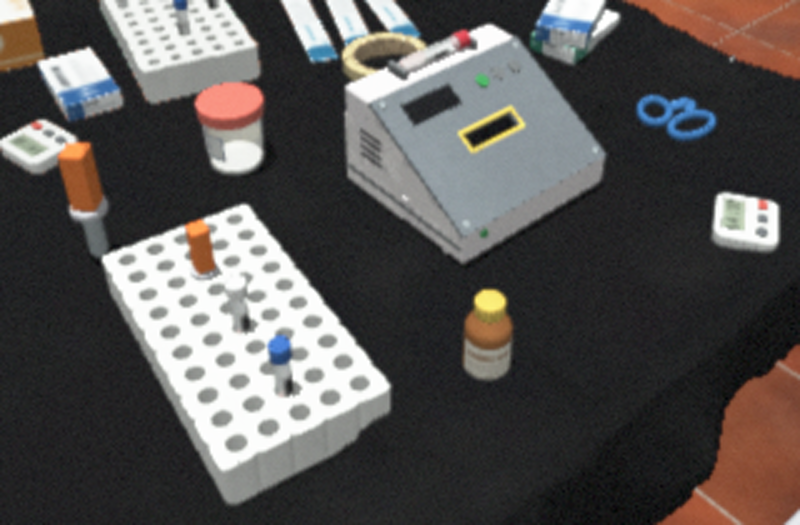

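View pics/t1.png

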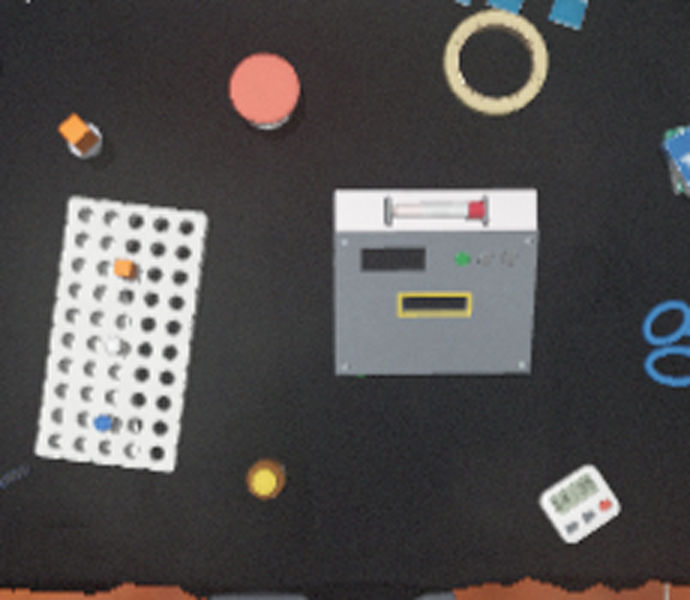

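```bash
python3 - <<'E'
from h import *
for n in("scene","top"):
    c=capture(n);P=cloud(c);im=c["image"];hsv=cv2.cvtColor(im,cv2.COLOR_BGR2HSV).astype(int)
    H,S,V=hsv[...,0],hsv[...,1],hsv[...,2];ok=c["z_map"]>0
    # cover plane
    m=masks_of(c,"cover")[0]["region"]; e=cv2.erode(m.astype(np.uint8),np.ones((7,7)))>0
    q=P[e&ok&(S<60)&(V>70)]
    for _ in range(4):
        ctr=q.mean(0);nv=np.linalg.svd(q-ctr,full_matrices=False)[2][2];nv*=np.sign(nv[2])
        q=q[abs((q-ctr)@nv)<0.003]
    print(n,"plane n",np.round(nv,4),"tilt",np.degrees(np.arccos(nv[2])),"az",np.degrees(np.arctan2(nv[1],nv[0])),"off",nv@ctr)
    yel=m&(H>20)&(H<35)&(S>110)&(V>110)
    rr,cc=np.nonzero(yel)
    # intersect rays with plane
    K=np.array(c["mtx"]);R=np.array(c["rotation"]);o=np.array(c["origin"])
    d=np.stack([(cc-K[0,2])/K[0,0],-(rr-K[1,2])/K[1,1],-np.ones(len(rr))],-1)@R.T
    Y=o+d*((nv@ctr-nv@o)/(d@nv))[:,None]
    ey=np.cross(nv,[-1,0,0]);ex=np.array([0,0,1])-nv*nv[2];ex/=np.linalg.norm(ex);ey=np.cross(nv,ex)
    uv=np.stack([(Y-ctr)@ex,(Y-ctr)@ey],1).astype(np.float32)
    (cx,cy),sz,an=cv2.minAreaRect(uv*1000)
    print(" slot",np.round(ctr+ex*cx/1000+ey*cy/1000,4),"size",sz,an,len(rr),"ex",np.round(ex,3),"ey",np.round(ey,3), "mean",np.round(Y.mean(0),4))
    og=(H>5)&(H<16)&(S>150)&(V>100)&ok&(P[...,0]>0.55)&(P[...,0]<0.62)&(P[...,1]>0.15)&(P[...,1]<0.23)
    q=P[og];print(" orange",og.sum(),np.round(q.min(0),4),np.round(q.max(0),4))
    t=q[q[:,2]>np.percentile(q[:,2],98)-0.004] if n=="top" else q[(q[:,2]>0.055)&(q[:,2]<0.088)]
    print(" sel",len(t),np.round(np.median(t,0),4),np.round(t.mean(0),4),cv2.minAreaRect((t[:,:2]*1000).astype(np.float32)))
    rr,cc=np.nonzero(og)
    if n=="top":
        # by rays at z=0.094 
        Q=np.array([pt(c,r,k,0.094) for r,k in zip(rr,cc)]);print(" ray",Q.mean(0),cv2.minAreaRect((Q[:,:2]*1000).astype(np.float32)))
    rk=masks_of(c,"rack")[0]["region"]&ok&(abs(P[...,2]-0.045)<0.004)
    print(" rack",cv2.minAreaRect((P[rk][:,:2]*1000).astype(np.float32)))
    if n=="scene":
        # side view: mid-height column of grip
        for z in(0.06,0.072,0.085):
            s=q[abs(q[:,2]-z)<0.004];print(z,len(s),np.round(s.mean(0),4),np.round(np.ptp(s,axis=0),4), "view",np.round(o,3))
E
```

```text
scene plane n [-0.5016  0.0019  0.8651] tilt 30.10814900251157 az 179.78780080773373 off -0.20599032392569788
 slot [ 0.547  -0.1011  0.0793] size (23.763952255249023, 69.00505828857422) 0.4192107021808624 87 ex [ 0.865 -0.003  0.502] ey [0.004 1.    0.   ] mean [ 0.5479 -0.0975  0.0798]
 orange 142 [0.5749 0.1877 0.0538] [0.5934 0.2019 0.0991]
 sel 82 [0.5773 0.1958 0.0717] [0.5776 0.1957 0.0715] ((577.4224853515625, 196.05331420898438), (14.936576843261719, 7.858208656311035), 57.343345642089844)
 rack ((523.07470703125, 201.19776916503906), (135.32540893554688, 255.35536193847656), 82.14479064941406)
0.06 16 [0.5772 0.1958 0.0612] [0.0051 0.0118 0.0061] view [0.026 0.443 0.596]
0.072 21 [0.5775 0.1961 0.0723] [0.0051 0.0124 0.0075] view [0.026 0.443 0.596]
0.085 19 [0.5776 0.1959 0.0851] [0.0093 0.0123 0.0074] view [0.026 0.443 0.596]
top plane n [-5.025e-01  7.000e-04  8.646e-01] tilt 30.168154038710203 az 179.9192375330367 off -0.20669498368622746
 slot [ 0.5477 -0.1019  0.0794] size (66.55274200439453, 19.290542602539062) 89.29956817626953 41 ex [ 0.865 -0.001  0.503] ey [ 0.001  1.    -0.   ] mean [ 0.5512 -0.0999  0.0814]
 orange 18 [0.5784 0.1849 0.0885] [0.5903 0.1973 0.1011]
 sel 6 [0.5828 0.1907 0.0984] [0.5823 0.1897 0.0986] ((582.4273681640625, 189.06248474121094), (6.433467864990234, 10.234151840209961), 18.45619773864746)
 ray [0.58472374 0.1914134  0.094     ] ((584.5654907226562, 191.2576904296875), (10.138742446899414, 12.581377029418945), 26.037446975708008)
 rack ((523.5564575195312, 200.55715942382812), (135.90589904785156, 253.54322814941406), 81.89009094238281)
```

>>> send_rows(
  moves="87 0 0 0 -5.4; 87 0 0 0 -5.4; 87 0 0 0 -5.4; 87 0 0 0 -5.73; 87 -26 0 -23.4 0; 87 -26 0 -23.4 0; 87 -26 0 -23.4 0; 87 -26 0 -23.4 0; 87 -26 0 -23.4 0; 87 -26 0 -23.4 0; 87 -26 0 -23.4 0; 87 -26 0 -23.4 0; 87 -26 0 -23.4 0; 87 -26 0 -23.4 0; 87 -26 0 -23.4 0; 87 -26 0 -23.4 0; 87 -26 0 -23.4 0; 87 -26 0 -23.4 0; 87 -26 0 -23.4 0; 87 0 0 0 0",
)

```text
time_s: 3.67
position: [0.5898, 0.1846, 0.2228]
tcp_rot: [[0.005, 0.006, -1.0], [1.0, -0.002, 0.005], [-0.002, -1.0, -0.006]]
force: [0.8, 0.3, 0.9]
opening: 1.003
```

>>> send_rows(
  moves="87 6 0 5.5 0; 87 0 25 0 0; 87 0 25 0 0; 87 0 25 0 0; 87 0 25 0 0; 87 0 25 0 0; 87 0 20 0 0; 87 0 13 0 0; 87 0 6 0 0; 87 0 0 0 0; 87 0 0 0 0",
)

```text
time_s: 4.58
position: [0.5784, 0.1968, 0.059]
tcp_rot: [[-0.001, -0.0, -1.0], [1.0, 0.0, -0.001], [0.0, -1.0, 0.0]]
force: [-0.9, -0.1, 0.2]
opening: 0.998
```

```bash
python3 - <<'E'
from h import *
s=read_state();print(s["position"],s["force"])
c=capture("scene");cv2.imwrite("pics/g.png",cv2.resize(c["image"][180:300,120:280],None,fx=4,fy=4,interpolation=cv2.INTER_CUBIC))
E
```

```text
[0.57835533 0.19680513 0.05896001] [-0.8732612  -0.09612494  0.2240495 ]
```

View pics/g.png

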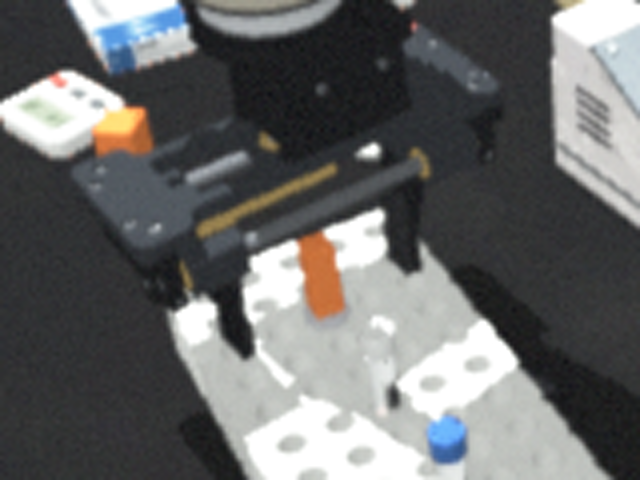

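>>> send_rows(
  moves="87 -5.5 0 -5.5 0; 87 0 0 0 0; 60 0 0 0 0; 40 0 0 0 0; 20 0 0 0 0; 8 0 0 0 0; 8 0 0 0 0; 8 0 0 0 0; 8 0 0 0 0; 8 0 0 0 0; 8 0 0 0 0; 8 0 0 0 0",
)

```text
time_s: 5.63
position: [0.5843, 0.1903, 0.0585]
tcp_rot: [[-0.0, -0.0, -1.0], [1.0, -0.0, -0.0], [-0.0, -1.0, 0.0]]
force: [-0.1, 0.6, -0.3]
opening: 0.325
```

>>> send_rows(
  moves="8 0 0 0 0; 8 0 0 0 0; 8 0 0 0 0; 8 0 0 0 0; 8 0 0 0 0",
)

```text
time_s: 6.05
position: [0.5839, 0.1917, 0.0584]
tcp_rot: [[0.001, -0.001, -1.0], [1.0, 0.002, 0.001], [0.002, -1.0, 0.001]]
force: [-0.8, 5.2, -0.6]
opening: 0.183
```

>>> send_rows(
  moves="8 0 -8 0 0; 8 0 -8 0 0; 8 0 -8 0 0; 8 0 -7 0 0; 8 0 0 0 0; 8 0 0 3 0; 8 0 0.1 3 0; 8 0 0.4 3 0; 8 0 0.6 3 0; 8 0 0.8 3 0; 8 0 0.9 3 0; 8 0 1 3 0; 8 0 1 3 0; 8 0 1.1 3 0; 8 0 1.3 3 0; 8 0 1.4 3 0; 8 0 0 0 0; 8 0 0 0 0",
)

```text
time_s: 7.55
position: [0.5571, 0.1935, 0.0834]
tcp_rot: [[0.002, 0.014, -1.0], [1.0, 0.007, 0.002], [0.007, -1.0, -0.014]]
force: [4.8, 11.3, 4.4]
opening: 0.184
```

```bash
python3 - <<'E'
from h import *
s=read_state();print(s["position"],s["force"],s["opening"])
c=capture("scene");cv2.imwrite("pics/g2.png",cv2.resize(c["image"][180:300,120:280],None,fx=5,fy=5,interpolation=cv2.INTER_CUBIC))
E
```

```text
[0.55714221 0.19350549 0.08340394] [ 4.83772992 11.25388033  4.44121763] 0.1839263863452551
```

View pics/g2.png

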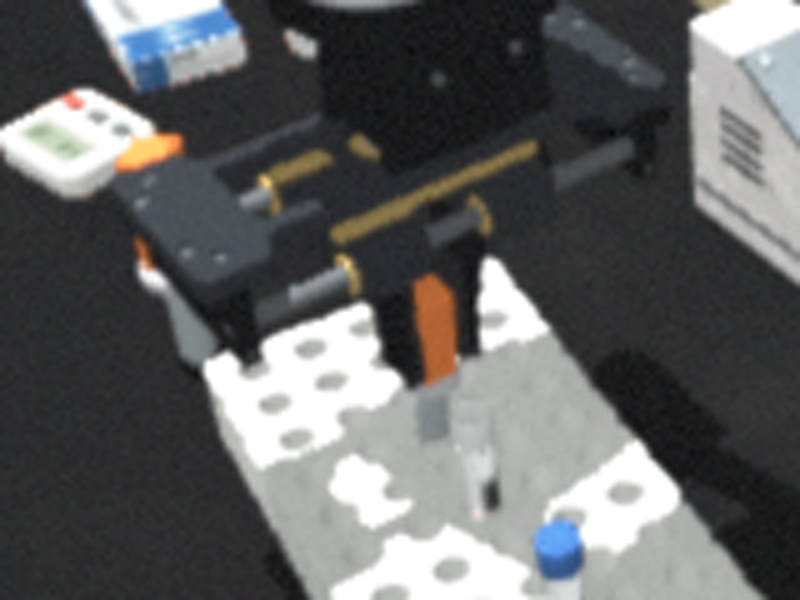

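>>> send_rows(
  moves="8 3 0 0 0; 8 0 0 0 0; 8 0 0 0 0",
)

```text
time_s: 7.85
position: [0.5543, 0.1947, 0.0822]
tcp_rot: [[0.001, 0.007, -1.0], [1.0, 0.003, 0.001], [0.003, -1.0, -0.007]]
force: [3.5, 7.3, 3.1]
opening: 0.184
```

```bash
cat >> h.py <<'E'
def tilt(c,lo,hi):
    P=cloud(c);hsv=cv2.cvtColor(c["image"],cv2.COLOR_BGR2HSV).astype(int);H,S,V=hsv[...,0],hsv[...,1],hsv[...,2]
    m=(H>3)&(H<16)&(S>140)&(V>70)&(c["z_map"]>0)&np.all((P>lo)&(P<hi),-1)
    q=P[m]
    for _ in range(3):
        ctr=q.mean(0);u,s,v=np.linalg.svd(q-ctr,full_matrices=False);n=v[2]*np.sign(-v[2][0]);q=q[abs((q-ctr)@n)<0.004]
    a=v[0]*np.sign(v[0][2])
    print("n",len(q),"ctr",np.round(ctr,4),"face normal",np.round(n,3),"tilt by normal",round(np.degrees(np.arctan2(n[2],-n[0])),1),"long axis",np.round(a,3),round(np.degrees(np.arctan2(-a[0],a[2])),1),"zrange",q[:,2].min(),q[:,2].max())
E
python3 - <<'E'
from h import *
s=read_state();print(s["position"],s["force"],s["moment"],s["opening"])
for n in("scene","scene"):
    c=capture(n);p=s["position"];tilt(c,p+[-.03,-.02,-.03],p+[.03,.02,.07])
E
```

```text
[0.55432227 0.19474697 0.08220622] [3.47647652 7.30740231 3.07875798] [ 1.49870396 -0.71338926  0.02577181] 0.18395370525931956
n 122 ctr [0.5474 0.1941 0.1027] face normal [-0.993 -0.113 -0.028] tilt by normal -1.6 long axis [-0.031  0.027  0.999] 1.8 zrange 0.07911703568614681 0.12083741966143119
n 121 ctr [0.5475 0.1939 0.1026] face normal [-0.995 -0.085 -0.042] tilt by normal -2.4 long axis [-0.044  0.028  0.999] 2.5 zrange 0.07750673040393397 0.1207495222481953
```

>>> send_rows(
  moves="8 0 -20 0 0; 8 0 -20 0 0; 8 0 -15 0 0; 8 0 0 0 0; 8 -2 0 -20 0; 8 -2 0 -20 0; 8 -2 0 -20 0; 8 -2 0 -20 0; 8 -2 0 -20 0; 8 -2 0 -20 0; 8 0 0 0 0; 8 0 0 0 0; 8 0 0 0 0",
)

```text
time_s: 9.03
position: [0.6692, 0.1807, 0.1342]
tcp_rot: [[0.0, -0.005, -1.0], [1.0, -0.001, 0.0], [-0.001, -1.0, 0.005]]
force: [-0.6, 0.4, -0.3]
opening: 0.183
```

```bash
python3 - <<'E'
from h import *
s=read_state();print(s["position"],s["force"],s["moment"],s["opening"])
for n in("scene",):
    c=capture(n);p=s["position"];tilt(c,p+[-.03,-.02,-.03],p+[.03,.02,.07])
    P=cloud(c);m=masks_of(c,"rack")[0]["region"]&(abs(P[...,2]-.045)<.004);q=P[m]
    for y in(.165,.175,.185,.195): 
        t=q[abs(q[:,1]-y)<.003];print(y,np.sort(t[:,0])[-4:])
E
```

```text
[0.66919977 0.18065304 0.1342408 ] [-0.57388763  0.4261405  -0.28206742] [0.010162   0.0566543  0.02484059] 0.18299651429912234
n 126 ctr [0.6623 0.1801 0.1535] face normal [-0.994 -0.092 -0.051] tilt by normal -2.9 long axis [-0.051 -0.004  0.999] 2.9 zrange 0.12968583360401287 0.1737624915265168
0.165 [0.64164815 0.64492935 0.64663055 0.64695535]
0.175 [0.64234041 0.64481547 0.64581472 0.64727713]
0.185 [0.64641297 0.64674074 0.6478041  0.64860019]
0.195 [0.64366241 0.64566238 0.64824946 0.64864974]
```

>>> send_rows(
  moves="8 0 16 0 0; 8 0 16 0 0; 8 0 13 0 0; 8 0 2 0 0; 8 0 0 4 0; 8 0 0 4 0; 8 0 0 4 0; 8 0 0 3 0; 8 0 0.1 3 0; 8 0 0.4 3 0; 8 0 0.6 3 0; 8 0 0.7 3 0; 8 0 0.9 3 0; 8 0 1 3 0; 8 0 1.1 3 0; 8 0 1.3 3 0; 8 0 1.4 3 0; 8 0 0 0 0; 8 0 0 0 0",
)

```text
time_s: 10.72
position: [0.6319, 0.1839, 0.0829]
tcp_rot: [[0.001, 0.007, -1.0], [1.0, 0.005, 0.001], [0.005, -1.0, -0.007]]
force: [4.1, 6.4, 2.7]
opening: 0.184
```

```bash
python3 - <<'E'
from h import *
s=read_state();print(s["position"],s["force"],s["moment"],s["opening"])
for n in("scene",):
    c=capture(n);p=s["position"];tilt(c,p+[-.045,-.02,-.03],p+[.03,.02,.07])
    cv2.imwrite("pics/g3.png",cv2.resize(c["image"][150:290,100:260],None,fx=4,fy=4,interpolation=cv2.INTER_CUBIC))
E
```

```text
[0.63186108 0.18394545 0.0828572 ] [4.05867242 6.37898253 2.6953949 ] [ 1.56373699 -0.75496586  0.02967768] 0.18369633076377634
n 112 ctr [0.6249 0.1834 0.1023] face normal [-0.997 -0.049 -0.061] tilt by normal -3.5 long axis [-0.062  0.017  0.998] 3.5 zrange 0.07789620329786884 0.12867102979879974
```

View pics/g3.png

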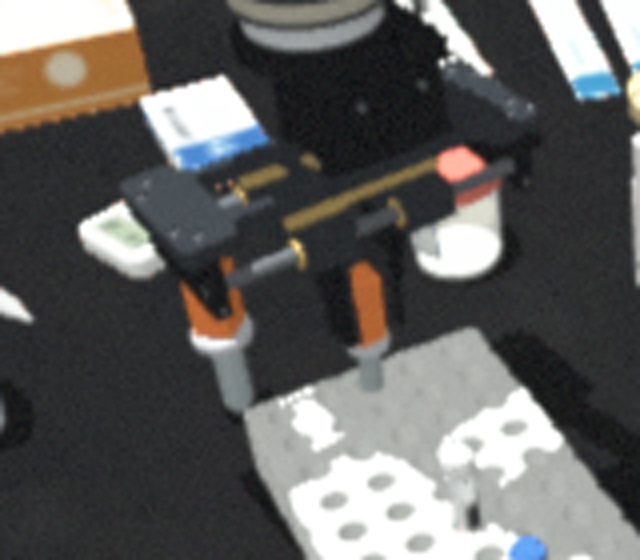

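>>> send_rows(
  moves="8 0 -4 -10 0; 8 0 -4 -10 0; 8 0 0 -10 0; 8 0 0 -12 0; 8 0 0 -4 0; 8 -15 0 0 0; 8 -15 0 0 0; 8 0 0 0 0; 8 0 0 4 0; 8 0 0 4 0; 8 0 0 4 0; 8 0 0 4 0; 8 0 0.2 3 0; 8 0 0.4 3 0; 8 0 0.6 3 0; 8 0 0 0 0; 8 0 0 0 0",
)

```text
time_s: 12.18
position: [0.6503, 0.1514, 0.0882]
tcp_rot: [[-0.0, -0.0, -1.0], [1.0, 0.0, -0.0], [0.0, -1.0, 0.0]]
force: [0.3, 0.4, -0.6]
opening: 0.179
```

```bash
python3 - <<'E'
from h import *
s=read_state();print(s["position"],s["force"],s["moment"],s["opening"])
for n in("scene",):
    c=capture(n);p=s["position"];tilt(c,p+[-.045,-.02,-.03],p+[.03,.02,.07])
E
```

```text
[0.65025402 0.15139384 0.0882343 ] [ 0.29021227  0.43480024 -0.63821896] [ 0.07250087 -0.02152294 -0.01116492] 0.178671125095345
n 109 ctr [0.6435 0.1506 0.1074] face normal [-0.998 -0.066 -0.012] tilt by normal -0.7 long axis [-0.012 -0.002  1.   ] 0.7 zrange 0.08185576025808217 0.12724442564924615
```

>>> send_rows(
  moves="8 0 0.1 3 0; 8 0 0.3 3 0; 8 0 0.5 3 0; 8 0 0.7 3 0; 8 0 0 0 0",
)

```text
time_s: 12.65
position: [0.6422, 0.1515, 0.088]
tcp_rot: [[0.0, 0.01, -1.0], [1.0, 0.001, 0.0], [0.001, -1.0, -0.01]]
force: [4.5, 2.2, -1.5]
opening: 0.18
```

```bash
python3 - <<'E'
from h import *
s=read_state();print(s["position"],s["force"],s["moment"],s["opening"])
for n in("scene",):
    c=capture(n);p=s["position"];tilt(c,p+[-.045,-.02,-.03],p+[.03,.02,.07])
E
```

```text
[0.64216716 0.15150915 0.08802249] [ 4.50611795  2.17157026 -1.46972206] [ 0.22459135 -1.19728497 -0.00425748] 0.1802404235791569
n 99 ctr [0.6352 0.1508 0.1071] face normal [-0.991 -0.106 -0.076] tilt by normal -4.4 long axis [-0.086  0.085  0.993] 4.9 zrange 0.08265922362697475 0.12602760214091535
```

>>> send_rows(
  moves="8 0 0.6 3 0; 8 0 0.7 3 0; 8 0 0.8 3 0; 8 0 1 3 0; 8 0 1 3 0; 8 0 1.2 3 0; 8 0 1.3 3 0; 8 0 0 0 0; 8 0 0 0 0",
)

```text
time_s: 13.45
position: [0.6212, 0.1514, 0.0825]
tcp_rot: [[0.0, 0.009, -1.0], [1.0, 0.001, 0.0], [0.001, -1.0, -0.009]]
force: [3.0, 0.3, 4.8]
opening: 0.181
```

```bash
python3 - <<'E'
from h import *
s=read_state();print(s["position"],s["force"],s["moment"],s["opening"])
for n in("scene",):
    c=capture(n);p=s["position"];tilt(c,p+[-.045,-.02,-.03],p+[.03,.02,.07])
E
```

```text
[0.62117758 0.15136744 0.08252387] [3.00968065 0.33338582 4.75710992] [ 0.04125027 -0.89370448 -0.01922671] 0.18139588840451837
n 67 ctr [0.6145 0.1507 0.1049] face normal [-0.944 -0.143 -0.297] tilt by normal -17.4 long axis [-0.312  0.103  0.944] 18.3 zrange 0.08073992096666804 0.11907107560403207
```

>>> send_rows(
  moves="8 0 0.6 3 0; 8 0 0.8 3 0; 8 0 1 3 0; 8 0 1 3 0; 8 0 0 0 0; 8 0 0 0 0",
)

```text
time_s: 14.0
position: [0.6092, 0.1511, 0.0782]
tcp_rot: [[0.0, 0.009, -1.0], [1.0, 0.0, 0.0], [0.0, -1.0, -0.009]]
force: [5.3, -0.4, 1.0]
opening: 0.177
```

```bash
python3 - <<'E'
from h import *
s=read_state();print(s["position"],s["force"],s["moment"],s["opening"])
for n in("scene",):
    c=capture(n);p=s["position"];tilt(c,p+[-.045,-.02,-.03],p+[.03,.02,.07])
    cv2.imwrite("pics/g4.png",cv2.resize(c["image"][180:290,130:250],None,fx=5,fy=5,interpolation=cv2.INTER_CUBIC))
E
```

```text
[0.60916108 0.15113953 0.0781787 ] [ 5.25856903 -0.3894929   0.98902753] [-0.05157253 -1.18497322 -0.0216345 ] 0.1766397028921474
n 54 ctr [0.6009 0.1507 0.1061] face normal [-0.903 -0.306 -0.301] tilt by normal -18.4 long axis [-0.367  0.186  0.912] 21.9 zrange 0.08039269126170345 0.1166401475934426
```

View pics/g4.png

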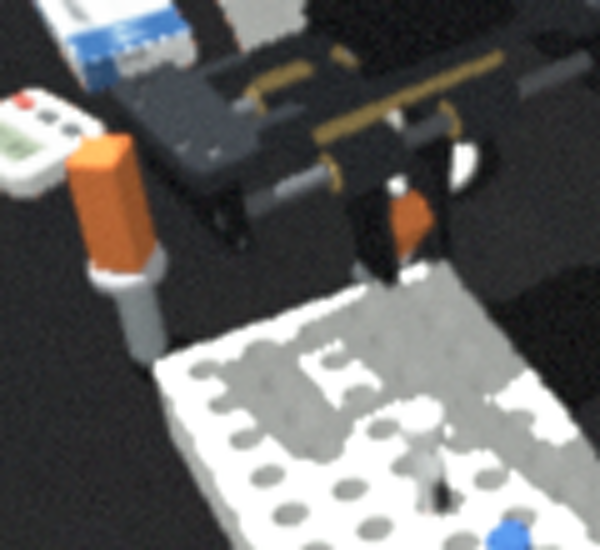

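>>> send_rows(
  moves="8 0 0 -10 0; 8 0 -15 -10 0; 8 0 -20 0 0; 8 0 -20 0 0; 8 0 -20 0 0; 8 0 -15 0 0; 8 0 0 0 0; 8 0 0 0 0",
)

```text
time_s: 14.72
position: [0.6248, 0.1512, 0.1669]
tcp_rot: [[0.0, -0.0, -1.0], [1.0, 0.0, 0.0], [0.0, -1.0, 0.0]]
force: [-0.5, 0.2, -0.6]
opening: 0.18
```

```bash
python3 - <<'E'
from h import *
s=read_state();print(s["position"],s["force"],s["moment"],s["opening"])
c=capture("scene");p=s["position"];tilt(c,p+[-.045,-.02,-.03],p+[.03,.02,.07])
K=np.array(c["mtx"]);q=np.array(c["rotation"]).T@(p-c["origin"]);col=int(K[0,0]*q[0]/-q[2]+K[0,2]);r=int(K[1,2]-K[1,1]*q[1]/-q[2]);print(r,col)
cv2.imwrite("pics/g5.png",cv2.resize(c["image"][r-45:r+45,col-50:col+50],None,fx=6,fy=6,interpolation=cv2.INTER_CUBIC))
E
```

```text
[0.62479228 0.15124557 0.16690536] [-0.4766719   0.2131512  -0.56196295] [ 0.0603092   0.03774029 -0.01118513] 0.1802953302652414
n 66 ctr [0.6178 0.1511 0.1905] face normal [-0.881 -0.287 -0.376] tilt by normal -23.1 long axis [-0.428  0.147  0.892] 25.6 zrange 0.1653137486672937 0.20441967728343424
194 201
```

View pics/g5.png

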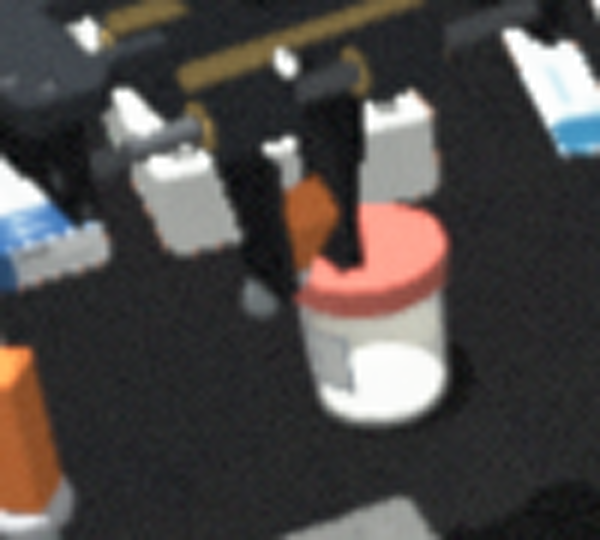

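```bash
python3 - <<'E'
from h import *
s=read_state();p=s["position"]
c=capture("scene");P=cloud(c);g=p+[0,0,.019]
hsv=cv2.cvtColor(c["image"],cv2.COLOR_BGR2HSV).astype(int)
for r in range(190,208):
    print(r,[(k,)+tuple((P[r,k]*1000).astype(int))+(hsv[r,k,0],hsv[r,k,2]) for k in range(190,200) if np.linalg.norm(P[r,k]-g)<.1 and P[r,k,2]<.165])
H,S,V=hsv[...,0],hsv[...,1],hsv[...,2]
m=(H>3)&(H<16)&(S>140)&(V>70)&np.all((P>p+[-.05,-.02,-.03])&(P<p+[.03,.02,.07]),-1)
for r,k in zip(*np.nonzero(m)): print(r,k,(P[r,k]*1000).astype(int),V[r,k],end="; ")
E
```

```text
190 []
191 []
192 []
193 []
194 []
195 []
196 [(193, np.int64(656), np.int64(155), np.int64(149), np.int64(95), np.int64(71))]
197 [(192, np.int64(663), np.int64(154), np.int64(142), np.int64(102), np.int64(88)), (193, np.int64(657), np.int64(155), np.int64(146), np.int64(93), np.int64(103)), (194, np.int64(649), np.int64(156), np.int64(150), np.int64(90), np.int64(101))]
198 [(192, np.int64(662), np.int64(155), np.int64(141), np.int64(100), np.int64(115)), (193, np.int64(654), np.int64(156), np.int64(146), np.int64(90), np.int64(115)), (194, np.int64(653), np.int64(155), np.int64(145), np.int64(90), np.int64(113)), (195, np.int64(650), np.int64(154), np.int64(147), np.int64(90), np.int64(94))]
199 [(192, np.int64(662), np.int64(156), np.int64(139), np.int64(90), np.int64(117)), (193, np.int64(657), np.int64(155), np.int64(141), np.int64(90), np.int64(116)), (194, np.int64(654), np.int64(154), np.int64(142), np.int64(93), np.int64(115)), (195, np.int64(652), np.int64(153), np.int64(142), np.int64(93), np.int64(110)), (196, np.int64(651), np.int64(152), np.int64(143), np.int64(90), np
[... 2782 characters left out ...]
; 188 204 [616 147 185] 142; 188 205 [615 145 184] 133; 188 206 [618 142 181] 77; 189 200 [614 157 188] 138; 189 201 [614 155 187] 144; 189 202 [616 152 184] 138; 189 203 [618 148 182] 141; 189 204 [620 145 180] 133; 189 205 [623 142 177] 110; 190 200 [617 156 184] 130; 190 201 [617 154 182] 141; 190 202 [620 150 179] 141; 190 203 [621 147 178] 140; 190 204 [623 144 175] 121; 191 200 [619 155 180] 115; 191 201 [622 152 177] 138; 191 202 [623 149 175] 139; 191 203 [627 145 171] 140; 191 204 [627 143 171] 102; 192 200 [626 152 173] 97; 192 201 [625 150 172] 133; 192 202 [627 147 170] 140; 192 203 [630 144 167] 166; 193 200 [614 158 179] 90; 193 201 [629 149 167] 132; 193 202 [630 146 165] 141;
```

```bash
cat >> h.py <<'E'
from scipy.optimize import least_squares
def fitpin(c,p,t0=33):
    P=cloud(c);g=p+[0,0,.019]
    hsv=cv2.cvtColor(c["image"],cv2.COLOR_BGR2HSV).astype(int);H,S,V=hsv[...,0],hsv[...,1],hsv[...,2]
    D=P-g;near=np.linalg.norm(D,axis=-1)<.09
    o=(H>3)&(H<16)&(S>140)&(V>70)&near&(abs(D[...,1])<.012)
    oe=cv2.erode(o.astype(np.uint8),np.ones((2,2)))>0
    sh=(H>80)&(H<110)&(V>95)&near&(D[...,2]<-.02)&(abs(D[...,1])<.012)
    A=D[oe][:,[0,2]]*1e3;v=V[oe];B=D[sh]*1e3
    def f(q):
        t=np.radians(q[0]);a=np.array([-np.sin(t),np.cos(t)]);n=np.array([-np.cos(t),-np.sin(t)])
        A2=A-q[1:3]; e=A2@a-(22-q[3]); fr=A2@n-8
        # point on the box surface: signed dist
        r1=np.maximum(e,fr)
        B2=B[:,[0,2]]-q[1:3]; rad=np.hypot(B2@n,B[:,1]-q[4])-6
        return np.r_[r1,rad,q[1]/2,q[2]/4,(q[3]-5)/2,q[4]/2]
    r=least_squares(f,[t0,0,3,5,0],loss="soft_l1")
    print("fit theta,bx,bz,s,by",np.round(r.x,1),"pts",len(A),len(B),"rms",round(float(np.sqrt(np.mean(r.fun**2))),2))
    if len(B):
        t=np.radians(r.x[0]);a=np.array([-np.sin(t),np.cos(t)]);print(" shank along-axis min",np.sort((B[:,[0,2]]-r.x[1:3])@a)[:3])
    return r.x
E
python3 - <<'E'
from h import *
p=read_state()["position"]
for i in range(2):
    c=capture("scene")
    for t in(25,45):fitpin(c,p,t)
E
```

```text
fit theta,bx,bz,s,by [36.9  1.4  2.1  5.3 -0.9] pts 73 18 rms 0.8
 shank along-axis min [-62.77264253 -62.75414205 -61.99547893]
fit theta,bx,bz,s,by [36.9  1.4  2.1  5.3 -0.9] pts 73 18 rms 0.8
 shank along-axis min [-62.77264353 -62.754143   -61.99547998]
fit theta,bx,bz,s,by [34.9  1.4  1.8  5.3  9. ] pts 69 16 rms 1.19
 shank along-axis min [-64.01431148 -62.40421175 -61.45431242]
fit theta,bx,bz,s,by [36.9  1.5  1.8  5.4 -1.2] pts 69 16 rms 0.74
 shank along-axis min [-64.11623589 -62.38605927 -61.39552604]
```

>>> send_rows(
  moves="8 0 -25 0 0; 8 0 -25 0 0; 8 -23.1 0 12.3 0; 8 -23.1 0 12.3 0; 8 -23.1 0 12.3 0; 8 -23.1 0 12.3 0; 8 -23.1 0 12.3 0; 8 -23.1 0 12.3 0; 8 -23.1 0 12.3 0; 8 -23.1 0 12.3 0; 8 -23.1 0 12.3 0; 8 -23.1 0 12.3 0; 8 0 25 0 0; 8 0 25 0 0; 8 0 25 0 0; 8 0 12 0 0; 8 0 0 0 0; 8 0 0 0 0; 8 0 0 0 0",
)

```text
time_s: 16.5
position: [0.5028, -0.0799, 0.1299]
tcp_rot: [[-0.0, 0.0, -1.0], [1.0, -0.0, -0.0], [-0.0, -1.0, -0.0]]
force: [0.2, -0.2, -0.7]
opening: 0.18
```

```bash
python3 - <<'E'
from h import *
s=read_state();p=s["position"];print(p,s["force"],s["opening"])
c=capture("scene");q=fitpin(c,p,35)
cv2.imwrite("pics/g6.png",cv2.resize(c["image"][130:260,260:390],None,fx=4.6,fy=4.6,interpolation=cv2.INTER_CUBIC))
E
```

```text
[ 0.50280102 -0.07986773  0.12991306] [ 0.21159467 -0.17930442 -0.65480872] 0.1800892963571178
fit theta,bx,bz,s,by [46.9  0.3  0.2  5.2  1.3] pts 39 103 rms 6.57
 shank along-axis min [-89.31903756 -88.99216961 -88.96695245]
```

View pics/g6.png

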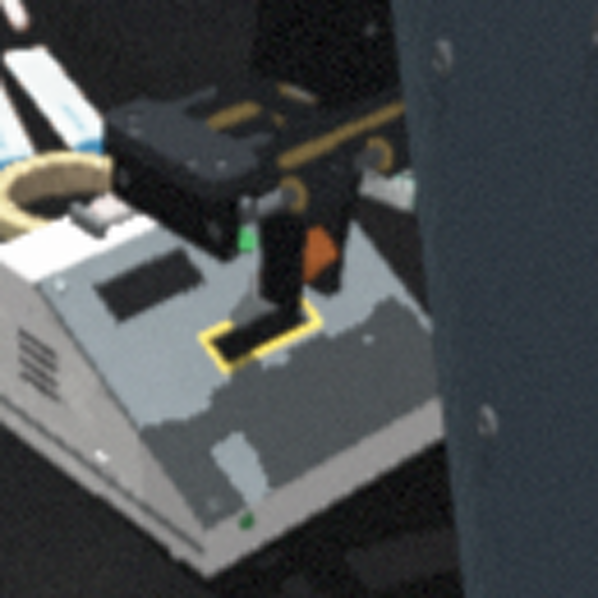

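```bash
python3 - <<'E'
from h import *
p=read_state()["position"];c=capture("scene");K=np.array(c["mtx"])
def px(w):
    q=np.array(c["rotation"]).T@(w-c["origin"]);x=K@[q[0]/-q[2],-q[1]/-q[2],1];return np.round(x[:2],1)
for t in(30,34,37,40):
    t=np.radians(t);tip=p+[0.0703*np.sin(t),0,.019-.0703*np.cos(t)];print(tip,px(tip),px(tip+.006*np.array([-np.cos(t),0,-np.sin(t)])))
C=np.array([.546,-.101,.078])
for dx,dy in((-.008,.03),(.008,.03),(-.008,-.03),(.008,-.03)):print("slot corner",px(C+dx*np.array([.866,0,.5])+[0,dy,0]))
g=cv2.cvtColor(c["image"],cv2.COLOR_BGR2GRAY);print(g[188:206,302:324])
E
```

```text
[ 0.53827037 -0.07995404  0.08848348] [312.5 202.9] [314. 205.]
[ 0.54243163 -0.07995404  0.09108372] [311.3 201.2] [312.7 203.4]
[ 0.54542796 -0.07995404  0.09322099] [310.4 199.9] [311.8 202.1]
[ 0.54830833 -0.07995404  0.09551214] [309.6 198.6] [310.9 200.8]
slot corner [309.1 209.3]
slot corner [305.2 203.9]
slot corner [327.3 199.9]
slot corner [323.4 194.7]
[[ 74 115 150 157 157 154 155 154 156 156 154 154 153 140  77  33  17  15
   18  21  19  13]
 [ 46  81 143 152 156 154 158 154 156 156 152 155 138 125  69  30  17  23
   19  18  11  19]
 [ 40  60 116 149 156 156 158 153 155 152 155 152 128 123  68  29  22  16
   21  19  16  21]
 [ 52  87 111 148 152 156 154 157 155 154 151 144 126 124  67  31  15  18
   19  24  21  23]
 [ 95 130 139 151 155 156 157 158 154 154 154 151 128 121  62  25  22  21
   22  24  22  14]
 [138 149 154 156 153 155 155 157 154 157 154 135 118 120  62  30  21  15
   20  23  23  18]
 [154 154 156 155 158 156 156 158 156 153 134 113 109 116  90  61  33  19
   20  12  16  26]
 [155 154 156 157 157 153 154 156 154 154 116 105 108 108 115 109  76  42
   28  15
[... 240 characters left out ...]
5 100  98  84  70  63  47  33
   24  23  22  22]
 [158 155 160 158 158 161 171 186 132 104  98  95  74  56  37  28  20  23
   28  26  26  24]
 [154 158 156 161 173 199 221 221 152  97  78  65  45  32  29  23  27  24
   24  24  24  30]
 [158 162 172 203 222 224 209 173 109  65  44  37  22  23  23  27  27  24
   23  25  53  88]
 [163 196 223 224 211 176 128  85  48  33  26  23  25  26  20  23  27  26
   53  90 145 209]
 [166 213 224 189 132  85  55  31  29  25  24  25  25  29  26  26  51  92
  145 209 219 218]
 [162 189 215 167  87  40  29  21  19  21  21  22  29  28  52  87 145 205
  217 219 201 178]
 [160 162 185 211 149  65  32  26  27  24  28  22  44  79 141 207 217 219
  201 182 157 124]]
```

>>> send_rows(
  moves="8 0 6 0 0; 8 0 6 0 0; 8 0 2.6 -1.5 0; 8 0 2.6 -1.5 0; 8 0 0 0 0; 8 0 0 0 0",
)

```text
time_s: 17.1
position: [0.5054, -0.0797, 0.1122]
tcp_rot: [[-0.0, -0.0, -1.0], [1.0, 0.0, -0.0], [0.0, -1.0, 0.0]]
force: [-0.4, 0.4, -0.6]
opening: 0.18
```

>>> send_rows(
  moves="8 0 2.6 -1.5 0; 8 0 2.6 -1.5 0; 8 0 1.8 -1 0; 8 0 0 0 0; 8 0 0 0 0",
)

```text
time_s: 17.52
position: [0.5093, -0.0797, 0.1053]
tcp_rot: [[-0.0, -0.0, -1.0], [1.0, 0.0, -0.0], [0.0, -1.0, 0.0]]
force: [0.7, 0.6, -1.1]
opening: 0.178
```

>>> send_rows(
  moves="8 0 -1.1 -2 0; 8 0 -1.1 -2 0; 8 0 -1.1 -2 0; 8 0 -1.1 -1.8 0; 8 0 0 0 0; 8 0 0 0 0",
)

```text
time_s: 18.02
position: [0.5144, -0.0793, 0.1092]
tcp_rot: [[-0.001, -0.007, -1.0], [1.0, 0.001, -0.001], [0.001, -1.0, 0.007]]
force: [-4.9, -2.3, -2.0]
opening: 0.181
```

```bash
python3 - <<'E'
from h import *
s=read_state();p=s["position"];print(p,s["force"],s["moment"])
c=capture("scene")
P=cloud(c);D=(P-p-[0,0,.019])*1e3
hsv=cv2.cvtColor(c["image"],cv2.COLOR_BGR2HSV).astype(int);H,S,V=hsv[...,0],hsv[...,1],hsv[...,2]
o=(H>3)&(H<16)&(S>140)&(V>60)&(np.abs(D)<[35,15,40]).all(-1)
A=D[o][:,[0,2]]
for b in((1.4,2),(0,2),(1.4,0)):
  def f(q):
    t=np.radians(q[0]);a=np.array([-np.sin(t),np.cos(t)]);n=np.array([-np.cos(t),-np.sin(t)]);A2=A-b
    return np.maximum(A2@a-16.7,A2@n-8)
  r=least_squares(f,[33],loss="soft_l1");print(len(A),r.x,r.cost)
E
```

```text
[ 0.51439434 -0.07931718  0.10915193] [-4.88548645 -2.27043502 -2.02396749] [-0.27192732  1.16933836 -0.10075918]
57 [30.64833671] 24.492779908026773
57 [25.0739793] 33.46341146907141
57 [22.85353113] 51.84850676287963
```

>>> send_rows(
  moves="8 0 1.7 -1 0; 8 0 1.7 -1 0; 8 0 1.7 -1 0; 8 0 0 0 0; 8 0 0 0 0",
)

```text
time_s: 18.48
position: [0.5178, -0.0789, 0.1041]
tcp_rot: [[-0.0, -0.005, -1.0], [1.0, 0.002, -0.0], [0.002, -1.0, 0.005]]
force: [-5.9, 0.2, -4.5]
opening: 0.179
```

>>> send_rows(
  moves="8 0 0.9 -0.5 0; 8 0 0.9 -0.5 0; 8 0 0.9 -0.5 0; 8 0 0 0 0; 8 0 0 0 0",
)

```text
time_s: 18.9
position: [0.5194, -0.079, 0.1015]
tcp_rot: [[-0.0, -0.005, -1.0], [1.0, 0.002, -0.0], [0.002, -1.0, 0.005]]
force: [-6.1, 0.5, -3.0]
opening: 0.18
```

>>> send_rows(
  moves="8 0 0.9 -0.5 0; 8 0 0.9 -0.5 0; 8 0 0.9 -0.5 0; 8 0 0 0 0; 8 0 0 0 0",
)

```text
time_s: 19.32
position: [0.5198, -0.079, 0.1005]
tcp_rot: [[-0.001, -0.007, -1.0], [1.0, 0.001, -0.001], [0.001, -1.0, 0.007]]
force: [-11.1, 0.2, 10.6]
opening: 0.18
```

>>> send_rows(
  moves="8 0 -0.4 1 0; 8 -1.5 0 0 0; 8 -1.5 0 0 0; 8 -1.5 0 0 0; 8 -1.5 0 0 0; 8 0 0 0 0",
)

```text
time_s: 19.82
position: [0.5195, -0.0832, 0.1005]
tcp_rot: [[-0.0, -0.005, -1.0], [1.0, 0.004, -0.0], [0.004, -1.0, 0.005]]
force: [-7.9, 5.6, 6.5]
opening: 0.18
```

>>> send_rows(
  moves="8 -1.5 0 0 0; 8 -1.5 0 0 0; 8 -1.5 0 0 0; 8 -1.5 0 0 0; 8 0 0 0 0",
)

```text
time_s: 20.23
position: [0.5195, -0.0893, 0.1004]
tcp_rot: [[-0.0, -0.005, -1.0], [1.0, 0.004, -0.0], [0.004, -1.0, 0.005]]
force: [-7.7, 5.2, 7.5]
opening: 0.178
```

>>> send_rows(
  moves="8 -1.5 0 0 0; 8 -1.5 0 0 0; 8 -1.5 0 0 0; 8 -1.5 0 0 0; 8 0 0 0 0",
)

```text
time_s: 20.65
position: [0.5195, -0.0949, 0.1004]
tcp_rot: [[-0.0, -0.005, -1.0], [1.0, 0.005, -0.0], [0.005, -1.0, 0.005]]
force: [-7.6, 7.2, 7.4]
opening: 0.179
```

>>> send_rows(
  moves="8 -1.5 0 0 0; 8 -1.5 0 0 0; 8 -1.5 0 0 0; 8 -1.5 0 0 0; 8 0 0 0 0",
)

```text
time_s: 21.07
position: [0.5195, -0.1011, 0.1005]
tcp_rot: [[-0.0, -0.006, -1.0], [1.0, 0.005, -0.0], [0.005, -1.0, 0.006]]
force: [-7.3, 6.0, 8.4]
opening: 0.18
```

>>> send_rows(
  moves="8 -1.5 0 0 0; 8 -1.5 0 0 0; 8 -1.5 0 0 0; 8 -1.5 0 0 0; 8 0 0 0 0",
)

```text
time_s: 21.48
position: [0.5202, -0.1083, 0.0999]
tcp_rot: [[-0.001, -0.004, -1.0], [1.0, 0.002, -0.001], [0.002, -1.0, 0.004]]
force: [-4.9, 1.8, -0.7]
opening: 0.181
```

>>> send_rows(
  moves="8 -1.5 0.9 -0.5 0; 8 -1.5 0.9 -0.5 0; 8 0 0.9 -0.5 0; 8 0 0 0 0",
)

```text
time_s: 21.82
position: [0.5219, -0.1119, 0.097]
tcp_rot: [[-0.0, -0.004, -1.0], [1.0, 0.002, -0.0], [0.002, -1.0, 0.004]]
force: [-5.3, 0.4, 0.9]
opening: 0.179
```

>>> send_rows(
  moves="8 -1 0.9 -0.5 0; 8 0 0.9 -0.5 0; 8 0 0.9 -0.5 0; 8 0 0.9 -0.5 0; 8 0 0 0 0",
)

```text
time_s: 22.23
position: [0.5233, -0.1123, 0.093]
tcp_rot: [[-0.0, -0.005, -1.0], [1.0, 0.003, -0.0], [0.003, -1.0, 0.005]]
force: [-5.8, 1.9, -0.6]
opening: 0.182
```

>>> send_rows(
  moves="8 0.5 0.9 -0.5 0; 8 0 0.9 -0.5 0; 8 0 0.9 -0.5 0; 8 0 0.9 -0.5 0; 8 0 0.9 -0.5 0; 8 0 0 0 0",
)

```text
time_s: 22.73
position: [0.5259, -0.112, 0.0885]
tcp_rot: [[-0.0, -0.005, -1.0], [1.0, 0.002, -0.0], [0.002, -1.0, 0.005]]
force: [-5.9, 1.8, -1.9]
opening: 0.183
```

>>> send_rows(
  moves="8 0 0.9 -0.5 0; 8 0 0.9 -0.5 0; 8 0 0.9 -0.5 0; 8 0 0.9 -0.5 0; 8 0 0 0 0; 8 0 0 0 0",
)

```text
time_s: 23.23
position: [0.5276, -0.112, 0.0856]
tcp_rot: [[-0.001, -0.005, -1.0], [1.0, 0.002, -0.001], [0.002, -1.0, 0.005]]
force: [-6.6, 0.8, 2.2]
opening: 0.179
```

>>> send_rows(
  moves="8 0 0.9 -0.5 0; 8 0 0.9 -0.5 0; 8 0 0.9 -0.5 0; 8 0 0 0 0; 8 0 0 0 0",
)

```text
time_s: 23.65
position: [0.5278, -0.112, 0.0852]
tcp_rot: [[-0.001, -0.008, -1.0], [1.0, 0.002, -0.001], [0.002, -1.0, 0.008]]
force: [-14.3, 1.7, 22.7]
opening: 0.179
```

>>> send_rows(
  moves="8 0 -0.9 0.5 0; 8 0 -0.9 1.2 0; 20 0 0 0 0; 30 0 0 0 0; 40 0 0 0 0; 40 0 0 0 0; 40 0 0 0 0; 40 0 -8 0 0; 40 0 -15 0 0; 40 0 -25 0 0; 40 0 -25 0 0; 40 0 -25 25 0; 40 0 0 30 0; 40 0 0 30 0; 40 0 0 30 0; 40 0 0 0 0; 40 0 0 0 0",
)

```text
time_s: 25.07
position: [0.4138, -0.113, 0.183]
tcp_rot: [[0.001, 0.0, -1.0], [1.0, -0.0, 0.001], [-0.0, -1.0, -0.0]]
force: [0.4, -1.2, 0.5]
opening: 0.457
```

```bash
python3 - <<'E'
from h import *
s=read_state();p=s["position"];print(p,s["force"],s["opening"])
c=capture("scene");d=capture("top")
a=cv2.resize(c["image"][140:250,265:375],(440,440),interpolation=cv2.INTER_CUBIC);b=cv2.resize(d["image"][155:235,260:350],(360,320),interpolation=cv2.INTER_CUBIC)
o=np.zeros((440,800,3),np.uint8);o[:,:440]=a;o[:320,440:]=b;cv2.imwrite("pics/f.png",o)
E
```

```text
[ 0.41384364 -0.113013    0.18304517] [ 0.41471595 -1.1630597   0.46461038] 0.45658765827035486
```

View pics/f.png

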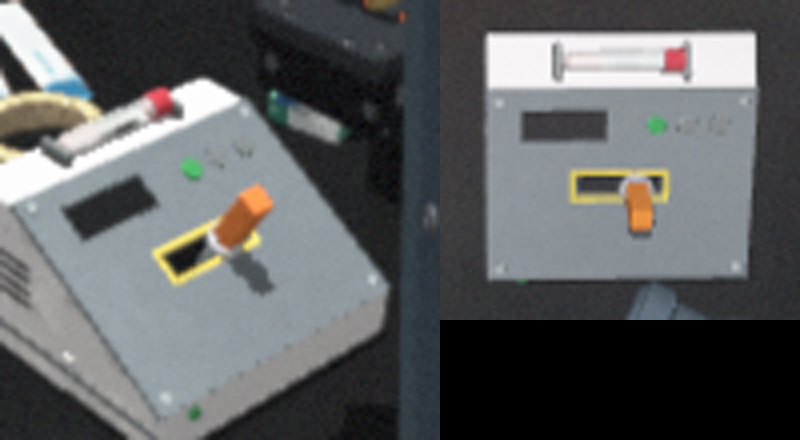

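```bash
python3 - <<'E'
from h import *
n=np.array([-.5,0,.866]);ex=np.array([.866,0,.5])
for k in("scene","top","scene","top"):
    c=capture(k);P=cloud(c);hsv=cv2.cvtColor(c["image"],cv2.COLOR_BGR2HSV).astype(int);H,S,V=hsv[...,0],hsv[...,1],hsv[...,2]
    near=(np.abs(P-[.52,-.113,.11])<[.045,.025,.05]).all(-1)
    o=(H>3)&(H<16)&(S>130)&(V>60)&near
    pl=(S<60)&(V>70)&(np.abs(P-[.53,-.1,.075])<[.06,.08,.05]).all(-1)
    q=P[pl]
    for _ in range(5):
        ctr=q.mean(0);nn=np.linalg.svd(q-ctr,full_matrices=False)[2][2];nn*=np.sign(nn[2]);q=q[abs((q-ctr)@nn)<.003]
    A=P[o]-ctr;h=A@nn*1e3;X=A@ex*1e3;Y=A[:,1]*1e3
    print(k,o.sum(),"tilt",np.degrees(np.arccos(nn[2])).round(1),"h pct",np.percentile(h,[2,10,50,90,98]).round(1))
    for lo in range(10,55,8):
        m=(h>=lo)&(h<lo+8)
        if m.sum()>3:print("  h",lo,m.sum(),"x",X[m].mean().round(1),X[m].min().round(1),X[m].max().round(1),"y",Y[m].mean().round(1),"slot x",round(((np.array([.546,-.101,.078])-ctr)@ex)*1e3,1))
    for w in("iodine","cup","timer"):
        r=masks_of(c,w)
        if r: g=r[0]["region"]&(c["z_map"]>0);print("  ",w,np.round(np.median(P[g],0),3))
E
```

```text
scene 107 tilt 30.4 h pct [10.7 16.5 36.7 49.6 50.6]
  h 10 12 x 14.1 8.7 21.0 y -11.2 slot x 16.9
  h 18 19 x 15.1 8.7 22.2 y -11.3 slot x 16.9
  h 26 15 x 13.3 8.6 21.4 y -11.4 slot x 16.9
  h 34 16 x 14.3 8.7 20.9 y -11.0 slot x 16.9
  h 42 38 x 15.2 8.6 22.4 y -15.0 slot x 16.9
  h 50 5 x 17.1 11.2 20.4 y -16.5 slot x 16.9
   iodine [0.373 0.07  0.055]
   cup [0.737 0.068 0.063]
top 66 tilt 30.0 h pct [11.1 15.6 44.1 49.9 52. ]
  h 10 8 x 21.2 17.9 23.3 y -14.2 slot x 13.7
  h 18 6 x 20.9 19.1 22.4 y -14.1 slot x 13.7
  h 26 9 x 20.8 19.5 22.9 y -13.2 slot x 13.7
  h 34 6 x 20.0 14.7 22.7 y -12.0 slot x 13.7
  h 42 29 x 14.2 3.9 22.9 y -13.1 slot x 13.7
  h 50 7 x 19.3 13.4 23.5 y -14.1 slot x 13.7
   iodine [0.383 0.061 0.063]
   cup [0.755 0.06  0.076]
   timer [ 0.344 -0.268  0.018]
scene 106 tilt 30.4 h pct [10.3 15.8 36.2 49.3 50.4]
  h 10 14 x 14.2 9.3 21.0 y -11.3 slot x 17.0
  h 18 17 x 15.2 9.0 22.6 y -11.0 slot x 17.0
  h 26 17 x 13.9 8.7 22.2 y -11.3 slot x 17.0
  h 34 14 x 14.6 9.3 21.5 y -11.0 slot x 17.0
  h 42 37 x 15.8 8.9 22.8 y -14.9 slot x 17.0
  h 50 6 x 15.0 9.3 20.9 y -15.2 slot x 17.0
   iodine [0.373 0.071 0.058]
   cup [0.738 0.068 0.064]
   timer [0.49  0.215 0.046]
top 66 tilt 30.5 h pct [10.2 17.6 41.5 50.7 52.1]
  h 10 6 x 21.7 21.2 23.9 y -12.3 slot x 14.0
  h 18 10 x 21.6 19.0 24.4 y -12.8 slot x 14.0
  h 26 5 x 21.5 20.3 23.5 y -13.0 slot x 14.0
  h 34 11 x 20.5 18.3 22.7 y -12.4 slot x 14.0
  h 42 24 x 14.7 4.6 22.4 y -11.9 slot x 14.0
  h 50 9 x 14.6 8.5 20.5 y -14.1 slot x 14.0
   iodine [0.385 0.06  0.066]
   cup [0.755 0.058 0.076]
   timer [ 0.344 -0.268  0.017]
```

```bash
python3 -c "
from rig import *
print(hand_in())"
```

```text
the job is handed in; nothing more can be done
None
```

The locking pin is through the slot and standing in the carriage's hole. It is pushed in until it stopped, the gripper has let go and moved clear, and the job is handed in at about 25.5 s. There was no verdict.

- **Tilting the pin:** The tool only points straight down, so I tilted the pin in the jaws by pushing its shank against the rack. The first two tries only slid along the rack's middle row. Pushing on the rack's end face away from that row tilted it about 37°. I straightened it towards 30° against the slot's upper edge.
- **Finding the hole:** I ran the tip along the slot pressed with about 10 N. It dropped about 10 mm to the −y side of the slot's centre.
- **Push home:** The pin stopped firmly at about 27 N with the tip about 37 mm below the cover (38 mm is fully home).

**Last checks**
- The pin's end measured about 49–50 mm above the cover (49 mm expected when seated).
- It stood square to the cover and close to the slot's midline, within a few millimetres of camera error.
- The wrist force was about 1 N after release.
- The bottle and cup had not moved, as far as the cameras can tell.

**One check disagreed:** The top camera put the timer's centre about 20 mm from the first reading. I put this down to the arm hiding part of it, but did not confirm that. The scene camera's last readings did not find the timer (one missed it, the other picked out the rack instead). The arm never went near the timer, so I believe it did not move.

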